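Draw the slip trailer and poise it over the test tile

TASK

Two slip trailers stand nozzle-down in the wooden stand, their nozzles plugged into snug rubber sockets. Pull the straight-sided bottle trailer (not the round bulb) straight up out of its socket and clear of the stand, lean it over to about 45 degrees, and poise its nozzle tip a few centimetres above the middle of the glaze test tile that lies just to the right of the clay pot, leaning along the tile's length, ready to trail a test line. Finish holding it still there: do not let go, do not touch the tile, and leave the bulb trailer seated and the tile, the clay pot and the cup where they are.

Things in the scene. Friction and masses are not known exactly. Their poses are not given: they have to be found in the camera images.
- bottle_trailer: Straight-sided off-white plastic bottle, 154 mm long, 0.11 kg, round. Origin at the tip of its steel nozzle; +z runs along its axis to the flat base (up while it stands nozzle-down, tip 8 mm and base 162 mm above the table). Along z: nozzle with a 16 mm snap bead at 19 mm, collar 31 mm wide at 30-45 mm, cylindrical body 38 mm wide at 58-150 mm (hold it there).
- bulb_trailer: The other trailer, in the other socket: same nozzle and collar, but a pear-shaped bulb 58 mm wide, 127 mm long over all (top 135 mm above the table). Origin at the nozzle tip, +z towards the bulb. Stays seated.
- stand: Wooden stand fixed to the table, 84 (x) by 190 (y) by 84 mm high; origin centre of underside. Sockets at y = +50 and -50 mm, trailers in either. Sprung rubber lips hold the nozzle's bead until pulled up with about 6 to 14 N; free after 10 mm. A guide board 74 to 84 mm above the table has a 44 mm hole round each trailer: the tip must rise 76 mm from its seat to clear it.
- tile: Fired-clay glaze test tile lying flat and loose on the table, 34 mm (its x) by 50 mm (its y, its length) by 9 mm thick; origin at the centre of its underside, z up. It is the tile in front of the robot, right of the clay pot; those far off by the tool chest are not meant.
- pot: Clay pinch pot, about 78 x 85 mm and 52 mm high, loose on the table between the stand and the tile; origin at the centre of its underside.
- cup: Blue plastic cup, 66 mm wide and 66 mm high, loose on the table on the robot's side of the tile or to the right of it; origin at the centre of its underside.
Mind the look-alikes: they are no part of the job. Leave any turquoise look-alike of the pot alone.

How it is judged:
By the outcome, as a careful person would: the job done as asked, in the order asked, and still so for the second after the job is handed in, while the arm keeps its last pose, push and grip.
It also fails if it takes over 32 s, if anything falls off the work surface, if the arm or the gripper's body presses on something with over 40 N, if the wrist force passes 120 N, or if a joint passes its speed limit or range.

ROBOT

A 7-joint arm with a two-finger parallel gripper is mounted at the origin on the work surface; the furniture and walls round the work are solid. World frame = base frame: x ahead of the robot, y to its left, z up, the work surface at z = 0. Lengths are in m, angles in rad, forces in N, time in s.
With the tool pointing down it reaches from about 0.425 to 0.975 m from the base axis. Payload 16.7 kg.
Tool frame: the origin (TCP) lies midway between the tips of the shut fingers; the grasp point (between the pads) lies 19 mm behind it; z points along the fingers, y is the line along which they close (so a half turn about z gives the same grasp; the last joint's range is limited). The gripper opens to 85 mm and grips with 20 to 120 N. Pads are 22 mm wide; open, the fingers measure 114 mm over their backs; the gripper's body (76 mm by 85 mm) begins 54 mm behind the grasp point. The pads swing forward as they close: fully open they stand 13 mm farther back than shut.
Start: joints at [1.181, 0.426, 0.074, 1.606, -0.034, 1.111, -0.067], TCP at [0.161, -0.655, 0.231] pointing down, gripper open.
Joint ranges: [-2.85, 2.85], [-0.5, 2.14], [-1.23, 1.37], [0.21, 2.46], [-1.02, 4.16], [0.16, 2.05], [-2.73, 2.73]. Speed limits (rad/s): [1.89, 1.89, 2.39, 2.39, 3.01, 3.01, 3.01].

INTERFACE

Orientations are given as a unit quaternion [w, x, y, z].
In Python, from plant import r, imaging gives the robot as it stands. The module is installed in compiled form; this text tells all that it offers.
- The arm moves only by the shell command python3 -m inch 'ROWS' [OPENING]. ROWS is JSON, one flat list of numbers, 4 for each row, row after row: the shift along the tool's x, y, z in m, then the turn about the tool's z in rad. In form: [x, y, z, yaw, x, y, z, yaw, ...]. A call has 1 to 8 rows; each row is the pose to reach, as a shift and turn from the pose commanded when the call began, along the tool's axes at that moment; what a row does not reach only later rows make up. A row lasts 1/12 s, in which the tool goes at most 41.7 mm and 7.16 degrees, less where a joint would pass 70% of its speed; a pose out of reach is approached as far as the arm can. A call with a gripper value outside its range is refused whole. OPENING is the finger opening in m, from 0 to 0.0854, set as the call begins (- or left out, the last holds). The fingers move at their own pace and stop on an object; the grip force is fixed at half the most. Time passes only in rows, so rows that repeat a pose let the fingers close. It gives the time, the measured TCP pose, the force, the opening and the grip force at its end, in the units of the state.
- r.read_state(): the state, without advancing time (a new reading comes with each control period).
- imaging.read_camera(name): name is "scene" or "top" or "wrist"; returns (picture, depth): 384x512x3 uint8, blue, green, red; 384x512 float32, m along the optical axis (not along the pixel's ray), 0 where there is no reading.
- imaging.camera_info(name): a dict with "fx", "fy", "cx", "cy" (pixels), "rvec" (rotation vector, rad) and "tvec" (3), from world to camera coordinates, as OpenCV has them; the wrist camera has in their place "mount" (4x4, takes a point from camera to tool coordinates, whose origin is the TCP and whose axes are the flange's). Camera axes: x right, y down, z forward; pixel columns grow to the right and rows downward; lengths in m; the calibration is good to about 2 mm. A picture is of the moment at which its call begins: read the wrist's pose just before it. camera_info takes no time and is no camera call.
- r.job_done(): hands the job in; it is judged then, once.
The state is a dict: "clock": time; "joint_positions": joint angles; "joint_velocities": joint speeds; "joint_torque": joint torques, N m; "position": TCP position; "eef_rot": TCP orientation; "ft_force": force on the tool from outside, world axes, zero at the start; "ft_torque": the same for the moment, N m; "opening": finger opening in m; "finger_force": force on a finger pad.
Only numpy, scipy, OpenCV 4.12 (cv2) and the standard library are available. Lean on these libraries where they do the work, as an engineer would, in place of code of your own. Each camera call takes 0.05 s, during which the arm holds its last target. There are 200 camera calls.

## Working session

There is one attempt and no reset: what is moved stays moved. The work goes in short steps, Python scripts to look and compute and a shell command to move; the robot and the scene stay as the last step left them, time stands still between calls to the robot, and variables do not carry over. Pictures are saved under pics/ and viewed, at most 13 in all, crops included, and the job is handed in when it is done.

```bash
mkdir -p pics; ls; python3 - <<'E'
from plant import r, imaging
import cv2, numpy as np
np.set_printoptions(precision=4,suppress=True)
s=r.read_state()
for k,v in s.items(): print(k,np.array(v))
for n in ("scene","top","wrist"):
    print(n,imaging.camera_info(n))
    p,d=imaging.read_camera(n)
    cv2.imwrite(f"pics/{n}0.png",p); np.savez(f"{n}0.npz",p=p,d=d)
E
```

```text
pics
clock 0.0
joint_positions [ 1.1805  0.4267  0.0738  1.6066 -0.0341  1.1107 -0.067 ]
joint_velocities [ 0.0008 -0.0002  0.0006  0.0005 -0.0005 -0.0018  0.0006]
joint_torque [ -0.0008 -94.9845   3.7602 -46.3521   0.019    0.0103   0.    ]
position [ 0.1609 -0.6551  0.2306]
eef_rot [-0.0006  0.9928  0.1201 -0.0001]
ft_force [ 0.0684  0.2304 -0.3574]
ft_torque [-0.0208 -0.0065 -0.0455]
finger_force 0.0
opening 0.08531201773037209
scene {'fx': 362.1072058404432, 'fy': 362.1072058404432, 'cx': 257.82814464501297, 'cy': 190.60627600330687, 'rvec': array([ 2.0565, -0.7556,  0.4189]), 'tvec': array([-0.2986,  0.1374,  0.861 ])}
top {'fx': 352.3442939867924, 'fy': 352.3442939867924, 'cx': 257.2035084411727, 'cy': 186.3653314957944, 'rvec': array([ 2.1198, -2.1672,  0.163 ]), 'tvec': array([-0.0247,  0.3702,  0.9198])}
wrist {'fx': 328.135986064604, 'fy': 328.135986064604, 'cx': 254.70792902450924, 'cy': 191.04622770670272, 'mount': array([[ 0.0004, -0.9611, -0.2763,  0.0701],
       [ 1.    ,  0.0003,  0.0005, -0.0001],
       [-0.0004, -0.2763,  0.9611, -0.1425],
       [ 0.    ,  0.    ,  0.    ,  1.    ]])}
```

View pics/scene0.png

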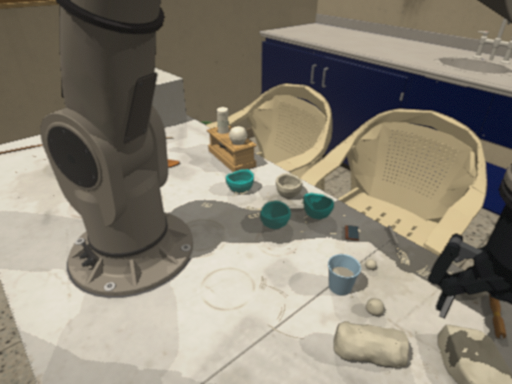

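View pics/top0.png

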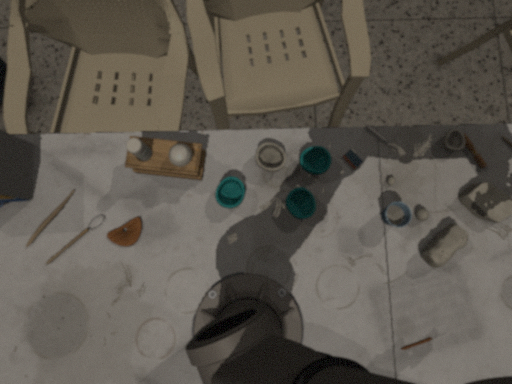

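The scene picture shows the stand at (232,147), with the white bottle standing at (222,118) and the bulb at (238,133). The clay pot is at (289,185) and the dark blue-topped tile at (351,232), with the cup at (342,273). The top view shows the bottle at (137,148), the bulb at (181,153), the pale clay pot at (270,155), turquoise pots at (231,192), (300,203) and (315,160), and the tile at (352,158). I'll confirm with an enlarged crop and back-project the points.

```bash
cat > h.py <<'E'
import numpy as np, cv2
from scipy.spatial.transform import Rotation as R
np.set_printoptions(precision=4,suppress=True)
from plant import r, imaging
def cam(n,st=None):
    c=imaging.camera_info(n); K=np.array([[c['fx'],0,c['cx']],[0,c['fy'],c['cy']],[0,0,1]])
    if n=='wrist':
        st=st or r.read_state(); q=st['eef_rot']
        T=np.eye(4); T[:3,:3]=R.from_quat([q[1],q[2],q[3],q[0]]).as_matrix(); T[:3,3]=st['position']
        W=T@c['mount']; return K,W[:3,:3],W[:3,3]
    Rm=cv2.Rodrigues(c['rvec'])[0]; return K,Rm.T,-Rm.T@c['tvec']
def cloud(C,d):
    K,Rw,o=C; v,u=np.mgrid[:d.shape[0],:d.shape[1]]
    ray=np.stack([(u-K[0,2])/K[0,0],(v-K[1,2])/K[1,1],np.ones(d.shape)],-1)
    P=(ray*d[...,None])@Rw.T+o; P[d<=0]=np.nan; return P
def onplane(C,uv,z):
    K,Rw,o=C; uv=np.atleast_2d(uv).astype(float)
    ray=np.c_[(uv-K[:2,2])/[K[0,0],K[1,1]],np.ones(len(uv))]@Rw.T
    return o+ray*((z-o[2])/ray[:,2])[:,None]
def proj(C,X):
    K,Rw,o=C; p=(np.atleast_2d(X)-o)@Rw@K.T; return p[:,:2]/p[:,2:]
E
python3 - <<'E'
from h import *
z=np.load('top0.npz'); p=z['p']; C=cam('top'); P=cloud(C,z['d'])
cv2.imwrite('pics/c1.png',cv2.resize(p[125:225,110:380],None,fx=2.9,fy=2.9,interpolation=cv2.INTER_CUBIC))
for n,uv in dict(bottle=(137,148),bulb=(181,153),pot=(270,155),tile=(352,158),tealR=(315,160),cup=(396,214),stL=(127,166),stR=(204,178)).items():
    print(n,P[uv[1],uv[0]], onplane(C,uv,0.0))
# clusters by height
sel=lambda a,b,lo,hi:(P[...,2]>lo)&(P[...,2]<hi)&(np.indices(P.shape[:2])[1]>a)&(np.indices(P.shape[:2])[1]<b)&(np.indices(P.shape[:2])[0]>128)&(np.indices(P.shape[:2])[0]<190)
for n,a in dict(bottle=(120,165,.145,.18),bulb=(160,205,.10,.145),stand=(115,212,.078,.09)).items():
    m=sel(*a); Q=P[m]; print(n,m.sum(),Q.mean(0),Q.min(0),Q.max(0))
    if n=='stand': 
        b=cv2.minAreaRect((Q[:,:2]*1000).astype(np.float32)); print(b)
m=sel(335,370,.004,.02); Q=P[m]; print('tile',m.sum(),Q.mean(0),cv2.minAreaRect((Q[:,:2]*1000).astype(np.float32)))
E
```

```text
bottle [0.4459 0.2465 0.1641] [[0.4906 0.3032 0.    ]]
bulb [0.4387 0.1496 0.136 ] [[0.4734 0.1791 0.    ]]
pot [ 0.46   -0.0705  0.0085] [[ 0.4621 -0.0708  0.    ]]
tile [ 0.4461 -0.2976  0.01  ] [[ 0.4484 -0.3004  0.    ]]
tealR [ 0.4431 -0.1951  0.008 ] [[ 0.445  -0.1965  0.    ]]
cup [ 0.2868 -0.3978  0.0335] [[ 0.289 -0.411  0.   ]]
stL [0.4211 0.2984 0.0837] [[0.4395 0.3296 0.    ]]
stR [0.4004 0.1142 0.0016] [[0.4006 0.1144 0.    ]]
bottle 230 [0.4525 0.2531 0.161 ] [0.4358 0.236  0.1454] [0.4716 0.2736 0.1666]
bulb 426 [0.4371 0.1532 0.1269] [0.4119 0.1279 0.1045] [0.4656 0.1828 0.1396]
stand 1574 [0.4425 0.2025 0.0849] [0.394  0.1072 0.0781] [0.5002 0.3047 0.0899]
((448.07989501953125, 206.20040893554688), (190.1905517578125, 84.31024169921875), 82.2768325805664)
tile 252 [ 0.4408 -0.2995  0.0079] ((447.4309997558594, -302.00238037109375), (84.91726684570312, 170.80189514160156), 85.3008804321289)
```

View pics/c1.png

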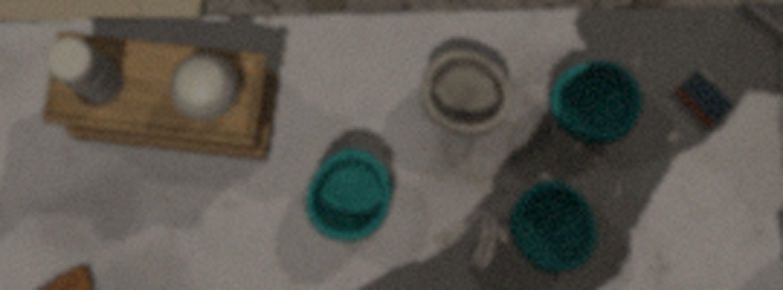

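Only one tile lies by the pot: dark blue with a terracotta edge, at (352,158) in the top view and (706,98) in the crop. The pale clay pot is at (270,155) and the turquoise bowls are decoys. The straight bottle is the left trailer, at (137,148), and the round bulb is at (181,153). I'll go over the tile for one close look on the way to the bottle.

```bash
python3 -m inch '[0.252,-0.188,-0.013,0,0.252,-0.188,-0.013,0,0.252,-0.188,-0.013,0,0.252,-0.188,-0.013,0,0.252,-0.188,-0.013,0,0.252,-0.188,-0.013,0,0.252,-0.188,-0.013,0,0.252,-0.188,-0.013,0]'; python3 -m inch '[0.126,-0.094,-0.007,0,0.126,-0.094,-0.007,0,0.126,-0.094,-0.007,0,0.126,-0.094,-0.007,0,0.126,-0.094,-0.007,0]'
python3 - <<'E'
from h import *
s=r.read_state(); p,d=imaging.read_camera('wrist'); C=cam('wrist',s); np.savez('w1.npz',p=p,d=d); P=cloud(C,d)
cv2.imwrite('pics/w1.png',p)
print(s['clock'],s['position'],s['eef_rot'],proj(C,[.446,-.298,.009]),proj(C,[.287,-.398,.06]))
E
```

```text
clock: 0.82
position: [0.3638, -0.4089, 0.2446]
eef_rot: [-0.0, 0.993, 0.122, 0.0]
ft_force: [0.4, -0.7, 0.1]
opening: 0.0857
finger_force: 0.0
clock: 1.23
position: [0.4651, -0.2854, 0.2517]
eef_rot: [-0.001, 0.992, 0.124, 0.001]
ft_force: [-0.6, 0.6, 0.3]
opening: 0.0852
finger_force: 0.0
1.2333 [ 0.4651 -0.2854  0.2517] [-0.0007  0.9923  0.1241  0.001 ] [[261.0538 176.348 ]] [[308.8937 330.5613]]
```

View pics/w1.png

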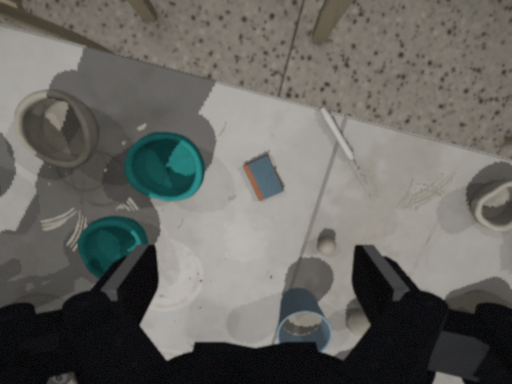

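The close view shows the tile at about (263,176), with its blue and orange faces both visible. The cup is at (303,325), the clay pot at (58,128), and the turquoise bowl at (164,165). I'll measure the tile by colour mask on its top plane.

```bash
python3 - <<'E'
from h import *
z=np.load('w1.npz'); p=z['p']; C=cam('wrist'); P=cloud(C,z['d'])
hsv=cv2.cvtColor(p,cv2.COLOR_BGR2HSV); m=np.zeros(p.shape[:2],np.uint8)
sub=np.s_[145:208,232:295]
m[sub]=(hsv[sub][...,1]>70)*255
m=cv2.morphologyEx(m,cv2.MORPH_OPEN,np.ones((3,3)))
c=max(cv2.findContours(m,0,2)[0],key=cv2.contourArea)
W=onplane(C,c[:,0],.009)[:,:2]*1000
print(cv2.contourArea(c),cv2.minAreaRect(W.astype(np.float32)), cv2.boxPoints(cv2.minAreaRect(W.astype(np.float32))))
print('z blue',np.nanmedian(P[170:180,262:272,2]),'z orange',np.nanmedian(P[176:186,252:258,2]),'table',np.nanmedian(P[200:206,235:245,2]))
o=m.copy(); o[(hsv[...,0]>30)]=0; b=m.copy(); b[hsv[...,0]<=30]=0
for k in(o,b):
    c=max(cv2.findContours(k,0,2)[0],key=cv2.contourArea); print(cv2.minAreaRect((onplane(C,c[:,0],.009)[:,:2]*1000).astype(np.float32)))
E
```

```text
150.5 ((434.380615234375, -293.295166015625), (48.28665542602539, 6.01516580581665), 38.82646179199219) [[ 413.6862 -306.0891]
 [ 417.4575 -310.7752]
 [ 455.0751 -280.5012]
 [ 451.3038 -275.8151]]
z blue 0.00801048993481182 z orange 0.007415622712114267 table -0.000461832043177568
((434.380615234375, -293.295166015625), (48.28665542602539, 6.01516580581665), 38.82646179199219)
((446.096435546875, -311.512939453125), (8.714123725891113, 7.2446184158325195), 14.733245849609375)
```

```bash
python3 - <<'E'
from h import *
z=np.load('w1.npz'); p=z['p'].astype(int); C=cam('wrist')
df=abs(p[...,0]-p[...,2]); m=np.zeros(df.shape,np.uint8); sub=np.s_[145:208,232:295]
g=cv2.cvtColor(z['p'],cv2.COLOR_BGR2GRAY)
m[sub]=(g[sub]<140)*255; print(g[150,240],g[175,266])
m=cv2.morphologyEx(m,cv2.MORPH_OPEN,np.ones((3,3)))
c=max(cv2.findContours(m,0,2)[0],key=cv2.contourArea)
W=onplane(C,c[:,0],.009)[:,:2]*1000; print(cv2.contourArea(c),cv2.minAreaRect(W.astype(np.float32)))
E
```

```text
169 95
1216.5 ((444.3531188964844, -303.9571533203125), (54.07457733154297, 37.396026611328125), 38.69066619873047)
```

```bash
python3 -m inch '[0.074,-0.32,0,-0.99,0.074,-0.32,0,-0.99,0.074,-0.32,0,-0.99,0.074,-0.32,0,-0.99,0.074,-0.32,0,-0.99,0.074,-0.32,0,-0.99,0.074,-0.32,0,-0.99,0.074,-0.32,0,-0.99]'
python3 - <<'E'
from h import *
s=r.read_state(); q=s['eef_rot']; M=R.from_quat([q[1],q[2],q[3],q[0]]).as_matrix()
print(s['position'],np.degrees(np.arctan2(M[1,0],M[0,0])),s['joint_positions'],'to bottle',M.T@(np.array([.453,.254,.252])-s['position']))
E
```

```text
clock: 1.95
position: [0.4558, 0.0385, 0.2515]
eef_rot: [0.0, 0.815, 0.58, 0.0]
ft_force: [0.7, -0.1, -0.0]
opening: 0.0853
finger_force: 0.0
[0.4558 0.0385 0.2515] 70.84927914892985 [ 0.2785  0.0768 -0.5231  2.0227  0.0446  1.0524 -0.5996] to bottle [ 0.2027 -0.0733 -0.0006]
```

```bash
python3 -m inch '[0.203,-0.073,0,-0.2,0.203,-0.073,0,-0.2,0.203,-0.073,0,-0.2,0.203,-0.073,0,-0.2,0.203,-0.073,0,-0.2,0.203,-0.073,0,-0.2,0.203,-0.073,0,-0.2]'
python3 - <<'E'
from h import *
s=r.read_state(); p,d=imaging.read_camera('wrist'); C=cam('wrist',s); P=cloud(C,d); cv2.imwrite('pics/w2.png',p)
q=s['eef_rot']; M=R.from_quat([q[1],q[2],q[3],q[0]]).as_matrix()
print(s['clock'],s['position'],np.degrees(np.arctan2(M[1,0],M[0,0])),s['joint_positions'])
z=P[...,2]; rr=np.hypot(P[...,0]-.453,P[...,1]-.254)
m=((z>.152)&(z<.17)&(rr<.05)).astype(np.uint8)
c=max(cv2.findContours(m,0,2)[0],key=cv2.contourArea); (u,v),rad=cv2.minEnclosingCircle(c)
print('base circle px',u,v,rad,onplane(C,(u,v),.162), 'mean',P[m>0].mean(0))
m=((z>.078)&(z<.088)&(np.hypot(P[...,0]-.448,P[...,1]-.206)<.12)); print('stand',m.sum(),cv2.minAreaRect((P[m][:,:2]*1000).astype(np.float32)))
b=onplane(C,(u,v),.162)[0]; b[2]=s['position'][2]; print('tool shift',M.T@(b-s['position']))
E
```

```text
clock: 2.53
position: [0.4548, 0.2552, 0.2511]
eef_rot: [-0.001, 0.754, 0.657, 0.0]
ft_force: [-0.3, -0.9, -0.4]
opening: 0.0858
finger_force: 0.0
2.5333 [0.4548 0.2552 0.2511] 82.18693327484745 [-0.0248  0.2191 -0.6931  1.8902  0.156   1.0866 -0.9155]
base circle px 254.65089416503906 191.70797729492188 25.484111785888672 [[0.4551 0.2583 0.162 ]] mean [0.4551 0.2577 0.1612]
stand 9282 ((447.8148498535156, 206.03594970703125), (189.34228515625, 84.1770248413086), 82.18077850341797)
tool shift [ 0.0031 -0.0001  0.    ]
```

View pics/w2.png

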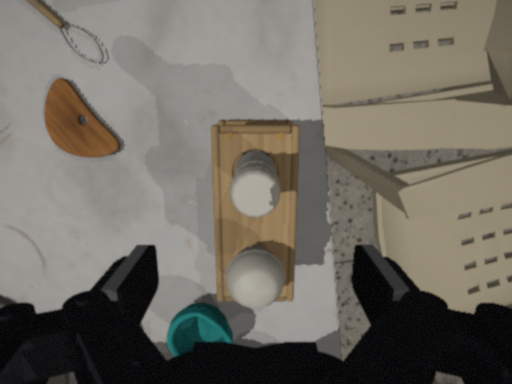

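The view confirms the bottle base at (255,192), the bulb at (255,278), and the fingers straddling across the stand. I'll descend and grip the body.

```bash
python3 -m inch '[0.001,0,0.04,0,0.001,0,0.08,0,0.001,0,0.115,0,0.001,0,0.138,0,0.001,0,0.147,0,0.001,0,0.147,0]'; python3 -m inch '[0,0,0,0,0,0,0,0,0,0,0,0,0,0,0,0,0,0,0,0,0,0,0,0]' 0.0
```

```text
clock: 3.08
position: [0.4549, 0.2516, 0.1027]
eef_rot: [-0.0, 0.755, 0.655, -0.002]
ft_force: [-0.6, 0.7, -0.5]
opening: 0.0855
finger_force: 0.0
clock: 3.58
position: [0.4561, 0.254, 0.1057]
eef_rot: [0.0, 0.755, 0.656, 0.001]
ft_force: [-2.6, -1.2, 12.8]
opening: 0.0368
finger_force: 58.5
```

```bash
python3 -m inch '[0,0,-0.004,0,0,0,-0.008,0,0,0,-0.014,0,0,0,-0.03,0,0,0,-0.055,0,0,0,-0.085,0,0,0,-0.11,0,0,0,-0.11,0]'
python3 - <<'E'
from h import *
s=r.read_state(); p,d=imaging.read_camera('scene'); print(s['clock'],s['position'],s['ft_force'],s['opening'])
cv2.imwrite('pics/s1.png',cv2.resize(p[60:200,160:340],None,fx=4,fy=4,interpolation=cv2.INTER_CUBIC))
E
```

```text
clock: 4.25
position: [0.4571, 0.2551, 0.2196]
eef_rot: [0.001, 0.755, 0.656, 0.003]
ft_force: [0.1, 0.2, -0.9]
opening: 0.037
finger_force: 61.7
4.25 [0.4571 0.2551 0.2196] [ 0.0807  0.197  -0.8824] 0.03702422882055433
```

View pics/s1.png

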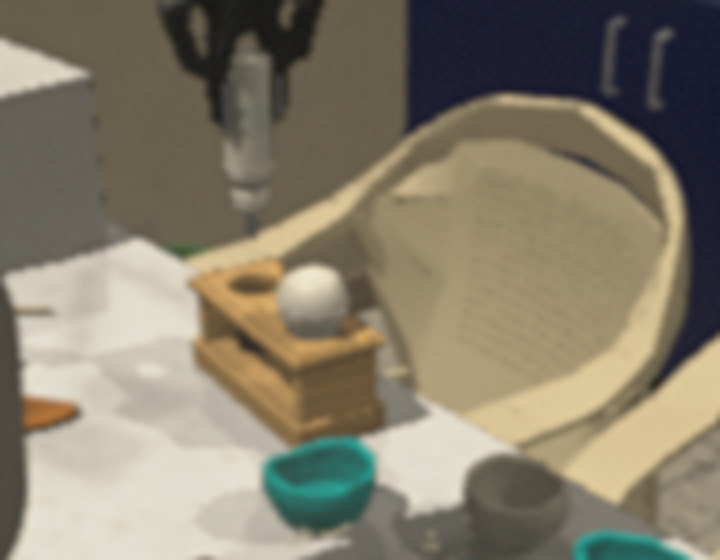

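The bottle is out and hangs vertical from the grip, its tip clear of the board at (250,230), with the bulb still seated at (312,300). The moves can't tilt the tool, so I'll pivot the bottle in the pads. I'll lower it beside the left end of the fixed stand and drive the gripper back over that edge, so the nozzle end swings outward.

```bash
python3 -m inch '[0.025,0,0,0,0.055,0,0,0,0.08,0,0,0,0.082,0,0.02,0,0.082,0,0.055,0,0.082,0,0.085,0,0.082,0,0.1,0,0.082,0,0.1,0]'
python3 - <<'E'
from h import *
a=np.array([r.read_state()['position']]); s=r.read_state(); print(a, s['ft_force'])
e=np.array([.1357,.9907]); print('s',(s['position'][:2]-[.4478,.2060])@e, s['joint_positions'])
E
```

```text
clock: 4.97
position: [0.4648, 0.3333, 0.1104]
eef_rot: [-0.001, 0.755, 0.656, -0.003]
ft_force: [0.2, -1.0, -0.8]
opening: 0.0367
finger_force: 61.6
[[0.4648 0.3333 0.1104]] [ 0.1581 -1.0066 -0.8033]
s 0.12839608983518613 [-0.2242  0.4769 -0.6435  1.9099  0.3634  0.8794 -1.1911]
```

```bash
python3 -m inch '[-0.01,0,0,0,-0.018,0,0,0,-0.024,0,0,0,-0.03,0,0,0,-0.036,0,0,0,-0.042,0,0,0]'
python3 - <<'E'
from h import *
for n in('scene','wrist'):
    s=r.read_state(); p,d=imaging.read_camera(n); np.savez(n+'2.npz',p=p,d=d); C=cam(n,s)
    if n=='scene': cv2.imwrite('pics/s2.png',cv2.resize(p[70:190,170:320],None,fx=5,fy=5,interpolation=cv2.INTER_CUBIC))
s=r.read_state(); print(s['position'],s['ft_force'],s['opening'],s['finger_force'])
E
```

```text
clock: 5.47
position: [0.4616, 0.2951, 0.1168]
eef_rot: [-0.001, 0.755, 0.656, 0.003]
ft_force: [-2.1, 9.8, 2.2]
opening: 0.0365
finger_force: 60.3
[0.4618 0.2941 0.1168] [-1.0643  8.2955  2.5513] 0.036613729035947624 59.94699865579605
```

View pics/s2.png

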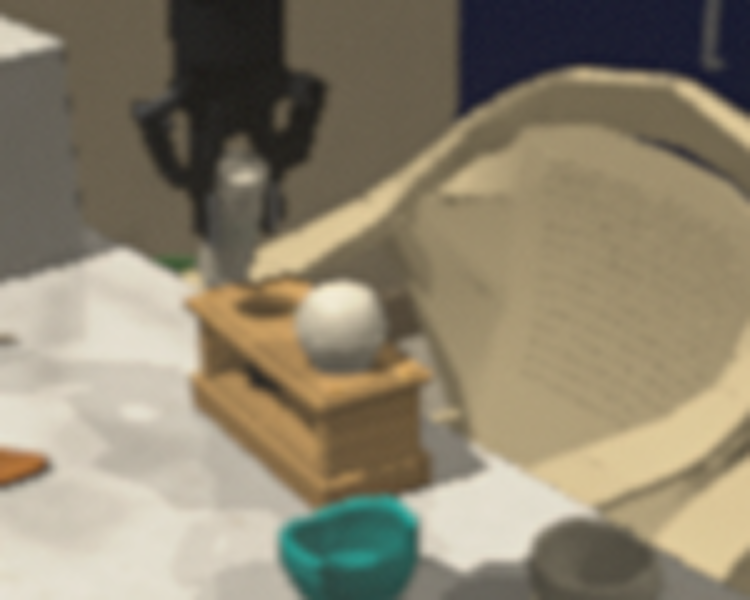

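The bottle is pivoting: its base face now shows at (240,170), the push is about 9 N, and the bulb is undisturbed. I'll continue to 45°.

```bash
python3 -m inch '[-0.006,0,0,0,-0.012,0,0,0,-0.018,0,0,0,-0.023,0,0,0,-0.023,0,0,0]'
python3 -m inch '[0.003,0,-0.03,0,0.003,0,-0.065,0,0.003,0,-0.1,0,0.003,0,-0.1,0]'
python3 - <<'E'
from h import *
s=r.read_state(); p,d=imaging.read_camera('wrist'); np.savez('w3.npz',p=p,d=d)
cv2.imwrite('pics/w3.png',p); C=cam('wrist',s); P=cloud(C,d)
q=s['eef_rot']; M=R.from_quat([q[1],q[2],q[3],q[0]]).as_matrix()
T=(P-s['position'])@M  # tool coords
hsv=cv2.cvtColor(p,cv2.COLOR_BGR2HSV)
m=(abs(T[...,1])<.022)&(T[...,2]<.12)&(T[...,2]>-.08)&(T[...,0]>-.06)&(T[...,0]<.14)
Q=T[m]; print(s['position'],m.sum(),Q.min(0),Q.max(0))
# ridge: section near y=0
k=m&(abs(T[...,1])<.003); S=T[k]; S=S[np.argsort(S[:,0])]; print(S[::max(1,len(S)//30)])
p2,d2=imaging.read_camera('scene'); cv2.imwrite('pics/s3.png',p2); np.savez('s3.npz',p=p2,d=d2)
E
```

```text
clock: 5.98
position: [0.4589, 0.2702, 0.1165]
eef_rot: [0.0, 0.755, 0.655, 0.002]
ft_force: [-0.4, 3.6, 6.6]
opening: 0.0365
finger_force: 60.1
clock: 6.32
position: [0.4604, 0.2748, 0.2216]
eef_rot: [0.001, 0.755, 0.656, 0.004]
ft_force: [1.0, 1.3, -0.7]
opening: 0.0365
finger_force: 60.5
[0.4604 0.2748 0.2216] 27654 [-0.0109 -0.022  -0.08  ] [0.0811 0.022  0.0699]
[[-0.0037 -0.0004 -0.0589]
 [ 0.001  -0.0004 -0.0615]
 [ 0.0031  0.0023 -0.0588]
 [ 0.0048  0.0005 -0.0582]
 [ 0.0061  0.0017 -0.0573]
 [ 0.0076  0.0008 -0.0568]
 [ 0.009  -0.003  -0.0533]
 [ 0.0099  0.0013 -0.0779]
 [ 0.0105  0.0011 -0.0528]
 [ 0.011  -0.0022 -0.0785]
 [ 0.0116  0.0005 -0.0496]
 [ 0.0134 -0.0011 -0.0471]
 [ 0.0152  0.0028 -0.0463]
 [ 0.017  -0.0005 -0.0429]
 [ 0.0189  0.0019 -0.04  ]
 [ 0.0208  0.0019 -0.037 ]
 [ 0.0231  0.0016 -0.0354]
 [ 0.0255  0.0027 -0.0327]
 [ 0.028   0.0024 -0.0281]
 [ 0.0305 -0.0002 -0.0252]
 [ 0.0333  0.0021 -0.0215]
 [ 0.0359  0.0006 -0.0179]
 [ 0.0392 -0.0002 -0.0146]
 [ 0.0427  0.0006 -0.0079]
 [ 0.0466  0.0015 -0.0033]
 [ 0.0506  0.0024  0.0019]
 [ 0.0548  0.0029  0.0071]
 [ 0.0594  0.0021  0.0173]
 [ 0.0651  0.0007  0.028 ]
 [ 0.0709 -0.0024  0.0354]]
```

View pics/w3.png

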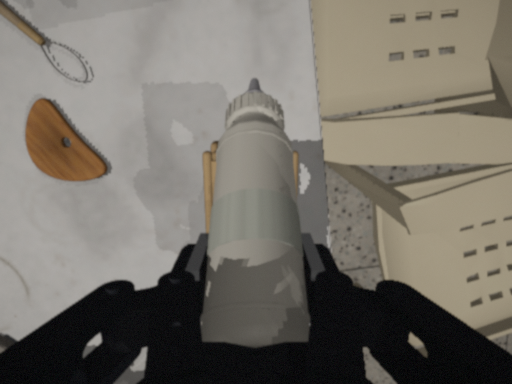

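The bottle lies in the tool's x-z plane, nozzle tip at pixel (254,82), leaning about 38° by the ridge line. I'll go back for one small extra push.

```bash
python3 -m inch '[0,0,0.04,0,0,0,0.075,0,0,0,0.1,0,-0.006,0,0.1,0,-0.01,0,0.1,0,-0.014,0,0.1,0,-0.014,0,0.1,0]'
python3 -m inch '[0.003,0,-0.03,0,0.003,0,-0.065,0,0.003,0,-0.105,0,0.003,0,-0.12,0,0.003,0,-0.12,0]'
cat > m.py <<'E'
from h import *
def meas(name):
    s=r.read_state(); p,d=imaging.read_camera('wrist'); cv2.imwrite(f'pics/{name}.png',p); np.savez(name+'.npz',p=p,d=d); C=cam('wrist',s); P=cloud(C,d)
    q=s['eef_rot']; M=R.from_quat([q[1],q[2],q[3],q[0]]).as_matrix(); T=(P-s['position'])@M
    k=(abs(T[...,1])<.004)&(T[...,0]>.012)&(T[...,0]<.05)&(T[...,2]>-.055)&(T[...,2]<.02)
    x,z=T[k][:,0],T[k][:,2]; l=cv2.fitLine(np.c_[x,z].astype(np.float32),cv2.DIST_HUBER,0,.01,.01).ravel()
    th=np.arctan2(abs(l[0]),abs(l[1])); c=np.array([l[2],l[3]])-.019*np.array([np.cos(th),-np.sin(th)])
    print('clock',s['clock'],'pos',s['position'],'yaw',np.degrees(np.arctan2(M[1,0],M[0,0])),'lean',np.degrees(th),'axis point (x,z)',c)
    # tip: topmost bottle pixel on the centre column -> ray meets plane tool y=0
    return s,M,C,T,th,c
E
python3 - <<'E'
from m import *
s,M,C,T,th,c=meas('w4')
p=cv2.imread('pics/w4.png'); print(p[60:110:3,254].tolist()); print(T[60:130:5,254])
E
```

```text
clock: 7.0
position: [0.4561, 0.2591, 0.1142]
eef_rot: [-0.0, 0.755, 0.656, 0.0]
ft_force: [-1.6, 0.5, 10.3]
opening: 0.0363
finger_force: 61.1
clock: 7.42
position: [0.4577, 0.2629, 0.2377]
eef_rot: [0.001, 0.755, 0.656, 0.002]
ft_force: [-0.4, 0.0, -0.8]
opening: 0.0361
finger_force: 60.6
clock 7.4167 pos [0.4577 0.2629 0.2377] yaw 81.93932622248983 lean 43.86441 axis point (x,z) [ 0.0153 -0.0178]
[[104, 104, 105], [104, 102, 105], [102, 101, 103], [93, 92, 94], [131, 129, 132], [131, 137, 141], [135, 146, 150], [133, 144, 148], [134, 145, 148], [136, 146, 150], [137, 147, 152], [163, 172, 176], [167, 177, 180], [122, 132, 136], [106, 115, 118], [102, 111, 114], [100, 108, 112]]
[[ 0.0898 -0.0004  0.0539]
 [ 0.0868 -0.0004  0.0499]
 [ 0.0836 -0.0003  0.0409]
 [ 0.0811 -0.0003  0.041 ]
 [ 0.0778 -0.0003  0.0231]
 [ 0.0754 -0.0003  0.0212]
 [ 0.0731 -0.0003  0.0189]
 [ 0.0709 -0.0003  0.0187]
 [ 0.0686 -0.0003  0.0182]
 [ 0.0664 -0.0003  0.0135]
 [ 0.0645 -0.0003  0.0062]
 [ 0.0624 -0.0003  0.004 ]
 [ 0.0604 -0.0003  0.0023]
 [ 0.0586 -0.0003 -0.001 ]]
```

View pics/w4.png

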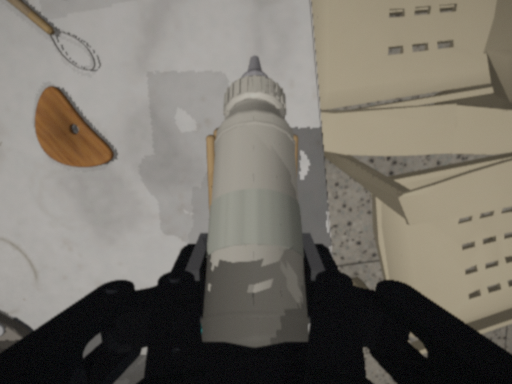

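The lean is now about 44°, nozzle tip at pixel (254,57), about (0.092, 0, 0.058) in the tool frame. I'll carry it high over to the tile while turning tool x onto the tile's length.

```bash
python3 -m inch '[-0.04,0.006,0,0.09,-0.08,0.012,0,0.18,-0.12,0.018,0,0.28,-0.16,0.024,0,0.38,-0.2,0.03,0,0.48,-0.24,0.036,0,0.58,-0.28,0.042,0,0.67,-0.315,0.047,0,0.754]'
python3 - <<'E'
from h import *
s=r.read_state(); q=s['eef_rot']; M=R.from_quat([q[1],q[2],q[3],q[0]]).as_matrix()
y=np.arctan2(M[1,0],M[0,0]); print(s['position'],np.degrees(y),'yaw left',y-np.radians(38.7),M.T@(np.array([.373,-.3595,.16])-s['position']))
E
```

```text
clock: 8.13
position: [0.4575, -0.059, 0.2328]
eef_rot: [-0.0, 0.944, 0.329, -0.001]
ft_force: [0.6, 0.3, -0.9]
opening: 0.0368
finger_force: 60.5
[ 0.4575 -0.059   0.2328] 38.42433229400458 yaw left -0.004811309111039885 [-0.2528  0.183   0.0731]
```

```bash
python3 -m inch '[-0.032,0.023,0,0,-0.065,0.047,0,0,-0.097,0.07,0,0,-0.13,0.094,0,0,-0.162,0.117,0,0,-0.195,0.141,0,0,-0.227,0.164,0,0,-0.253,0.183,0.02,0]'; python3 -m inch '[0,0,0.03,0,0,0,0.05,0,0,0,0.05,0]'
python3 - <<'E'
from m import *
s,M,C,T,th,c=meas('w5')
t=cv2.imread('pics/w5.png'); print(proj(C,[[.445,-.302,.009]]), proj(C,s['position']+M@[.092,0,.058]))
E
```

```text
clock: 8.8
position: [0.3753, -0.3605, 0.2152]
eef_rot: [0.001, 0.944, 0.331, 0.0]
ft_force: [1.0, -0.6, -1.3]
opening: 0.0368
finger_force: 60.5
clock: 9.05
position: [0.3733, -0.3555, 0.159]
eef_rot: [-0.004, 0.943, 0.331, -0.002]
ft_force: [0.4, 1.1, -1.1]
opening: 0.0366
finger_force: 60.4
clock 9.05 pos [ 0.3733 -0.3555  0.159 ] yaw 38.70440987998512 lean 43.888462 axis point (x,z) [ 0.0152 -0.0179]
[[259.837   72.3032]] [[254.6679  56.6683]]
```

View pics/w5.png

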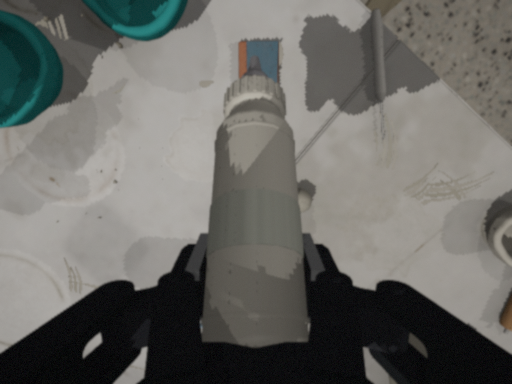

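The tile is square to the bottle: its edges are at columns 239 and 280, its far edge at row 38, and the nozzle tip at (255,57). I'll compute the last shift in tool coordinates.

```bash
python3 - <<'E'
from h import *
c=imaging.camera_info('wrist'); Mt=c['mount']
K=np.array([[c['fx'],0,c['cx']],[0,c['fy'],c['cy']],[0,0,1]])
ps=[]
for _ in range(4): ps.append(r.read_state()['position']); imaging.read_camera('wrist')
h=np.mean(ps,0); print(h)
def tool(uv,z):
    ray=Mt[:3,:3]@np.linalg.inv(K)@[*uv,1]; o=Mt[:3,3]; return o+ray*(z-o[2])/ray[2]
zt=h[2]-.009
print('far',tool((259.5,38.5),zt),'L',tool((239,58),zt),'R',tool((280,58),zt),'tip',tool((254.5,56.5),.058),'tip z from',h[2]-.058)
p=np.load('w5.npz')['p']; print(p[30:46,262].tolist()); print(p[52,232:288:2].tolist())
E
```

```text
[ 0.3759 -0.3565  0.1636]
far [0.1166 0.004  0.1546] L [ 0.1015 -0.0132  0.1546] R [0.1015 0.0214 0.1546] tip [ 0.0921 -0.0001  0.058 ] tip z from 0.10555076476341357
[[157, 162, 165], [157, 161, 165], [157, 162, 165], [158, 162, 166], [158, 162, 166], [158, 163, 166], [158, 162, 166], [153, 158, 161], [138, 143, 146], [114, 117, 119], [93, 94, 93], [94, 88, 79], [100, 93, 77], [100, 93, 77], [100, 92, 77], [103, 95, 78]]
[[145, 149, 153], [142, 146, 150], [141, 145, 149], [108, 117, 137], [70, 94, 140], [69, 95, 141], [68, 91, 136], [82, 88, 108], [103, 95, 78], [105, 97, 78], [106, 98, 78], [105, 96, 74], [105, 97, 75], [108, 97, 76], [107, 97, 75], [104, 96, 75], [105, 97, 78], [104, 95, 75], [106, 98, 78], [105, 95, 74], [104, 95, 73], [104, 95, 74], [101, 91, 72], [90, 93, 99], [129, 139, 144], [133, 143, 147], [153, 159, 162], [154, 160, 163]]
```

```bash
python3 -m inch '[0,0.002,0.015,0,0,0.004,0.03,0,0,0.004,0.045,0,0,0.004,0.055,0,0,0.004,0.06,0,0,0.004,0.06,0,0,0.004,0.06,0,0,0.004,0.06,0]'
python3 - <<'E'
from m import *
s,M,C,T,th,c=meas('w6'); zs=[]
for _ in range(4): zs.append(r.read_state()['position']); p,d=imaging.read_camera('scene')
print('mean',np.mean(zs,0),'tip',np.mean(zs,0)+M@[.092,0,.058],s['ft_force'])
a=cv2.resize(np.load('w6.npz')['p'][:200,130:380],None,fx=1.6,fy=1.6); b=cv2.resize(p[170:290,260:400],(400,343),interpolation=cv2.INTER_CUBIC)
o=np.zeros((343,800,3),np.uint8); o[:320,:400]=a; o[:,400:]=b; cv2.imwrite('pics/f.png',o)
E
```

```text
clock: 9.97
position: [0.3795, -0.3605, 0.1052]
eef_rot: [0.001, 0.943, 0.332, 0.0]
ft_force: [0.9, 0.3, -0.1]
opening: 0.0364
finger_force: 60.5
clock 9.9667 pos [ 0.3795 -0.3605  0.1052] yaw 38.77876139846869 lean 43.900513 axis point (x,z) [ 0.0152 -0.0179]
mean [ 0.3794 -0.3604  0.105 ] tip [ 0.4512 -0.3028  0.0471] [ 0.9352  0.3436 -0.1357]
```

View pics/f.png

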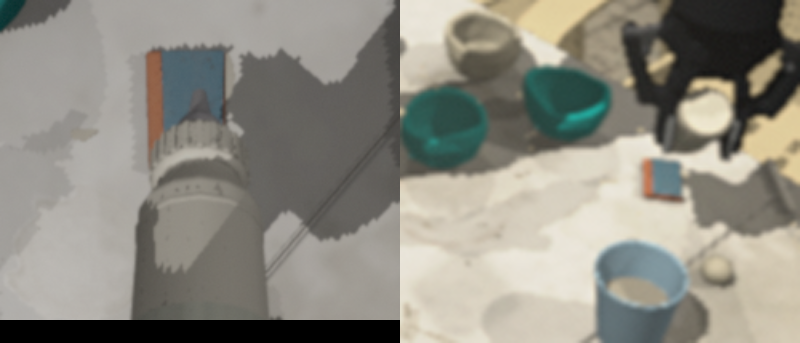

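The tip is above the tile, at crop (200,92). The tile spans columns 147–226 in the crop, so the tip sits a few millimetres to the right of its middle. The earlier picture was taken before the arm had settled, so I'll recompute from this one.

```bash
python3 - <<'E'
from h import *
c=imaging.camera_info('wrist'); Mt=c['mount']
K=np.array([[c['fx'],0,c['cx']],[0,c['fy'],c['cy']],[0,0,1]])
def tool(uv,z):
    ray=Mt[:3,:3]@np.linalg.inv(K)@[*uv,1]; o=Mt[:3,3]; return o+ray*(z-o[2])/ray[2]
p,d=imaging.read_camera('wrist'); zt=.105-.009
g=p.astype(int)
row=g[45,205:290]; col=g[15:60,250]
sat=lambda a:a.max(-1)-a.min(-1)
k=np.where(sat(row)>22)[0]+205; j=np.where(sat(col)>18)[0]+15; print(k.min(),k.max(),j.min())
L,Rr,F=tool((k.min()-.5,45),zt),tool((k.max()+.5,45),zt),tool((250,j.min()-.5),zt)
print(L,Rr,F,'centre y',(L[1]+Rr[1])/2,'centre x',F[0]-.025,'width',Rr[1]-L[1])
print('tip',tool((254.5,57),.058))
E
```

```text
222 268 32
[ 0.1034 -0.0222  0.096 ] [0.1034 0.0093 0.096 ] [ 0.1117 -0.0031  0.096 ] centre y -0.006483074193921001 centre x 0.08668600332729764 width 0.03151001115373185
tip [ 0.0918 -0.0001  0.058 ]
```

```bash
python3 -m inch '[-0.003,-0.003,0.003,0,-0.005,-0.0055,0.005,0,-0.005,-0.0055,0.005,0,-0.005,-0.0055,0.005,0,-0.005,-0.0055,0.005,0,-0.005,-0.0055,0.005,0,-0.005,-0.0055,0.005,0,-0.005,-0.0055,0.005,0]'
python3 - <<'E'
from m import *
s,M,C,T,th,c=meas('w7'); zs=[]
for _ in range(4): zs.append(r.read_state()['position']); p,_d=imaging.read_camera('wrist')
print('tip',np.mean(zs,0)+M@[.092,0,.058],s['joint_velocities'])
g=p.astype(int); sat=lambda a:a.max(-1)-a.min(-1); k=np.where(sat(g[42,200:300])>22)[0]+200; print(k.min(),k.max())
E
```

```text
clock: 10.93
position: [0.3719, -0.359, 0.0994]
eef_rot: [0.0, 0.943, 0.332, 0.0]
ft_force: [0.5, -0.5, -1.0]
opening: 0.0363
finger_force: 60.5
clock 10.9333 pos [ 0.3719 -0.359   0.0994] yaw 38.77988192831902 lean 43.83023 axis point (x,z) [ 0.0152 -0.0179]
tip [ 0.4435 -0.3014  0.0414] [-0.0005  0.001   0.0002  0.0008  0.0008  0.0001  0.0018]
229 272
```

```bash
python3 -c "
from plant import r
print(r.job_done())"
```

```text
the job is handed in; nothing more can be done
None
```

I handed the job in with the bottle trailer held still at about a 44° lean along the tile's length, its nozzle tip about 3 cm above the tile and within 2 mm or so of its middle. It took about 11 s of the 32 s; the bulb was still seated when last seen, and nothing but the bottle was gripped or pushed, though to get the lean I pivoted the bottle in the grip against the outside of the fixed stand.

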